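# Put the mixed-up milling tool holders back in their pockets

### The job

The three milling tool holders in the bench rack have been put back in each other's pockets: move each one to the pocket that has the colour of its ring, parking one in the black spare pocket on the way, so that in the end all three stand fully home, released, and the spare is empty. Lower them in gently, never drop them, tip them over or lay them down, and leave the carton, the spanner and the mouse where they are.

Things in the scene. Friction and masses are not known exactly. Their poses are not given: they have to be found in the camera images.
- holder_red_grip (a point): Loose steel tool holder with red ring and a stubby dark end mill, upright (z axis up), 145 mm high, 0.37-0.63 kg. Point: on its axis, middle of the dark collet nut (28 mm dia, 20 mm high), grip here from above. Heights from the point: cutter tip +23 mm; 26 mm neck -10 to -28; ring and 46 mm flange -28 to -50 (underside); taper, 32 to 18 mm dia, down to -100; 13 mm pull stud, end at -122.
- holder_yellow_grip (a point): Loose steel tool holder with yellow ring and a small brass-coloured spot drill, upright (z axis up), 145 mm high, 0.37-0.63 kg. Point: on its axis, middle of the dark collet nut (28 mm dia, 20 mm high), grip here from above. Heights from the point: cutter tip +23 mm; 26 mm neck -10 to -28; ring and 46 mm flange -28 to -50 (underside); taper, 32 to 18 mm dia, down to -100; 13 mm pull stud, end at -122.
- holder_blue_grip (a point): Loose steel tool holder with blue ring and a copper-coloured chamfer mill, upright (z axis up), 145 mm high, 0.37-0.63 kg. Point: on its axis, middle of the dark collet nut (28 mm dia, 20 mm high), grip here from above. Heights from the point: cutter tip +23 mm; 26 mm neck -10 to -28; ring and 46 mm flange -28 to -50 (underside); taper, 32 to 18 mm dia, down to -100; 13 mm pull stud, end at -122.
- pocket_red_mouth (a point): Red plastic pocket, home of the red-ringed holder; fixed upright cup in the grey rack, 66 mm outside, bore 37 mm dia, 76 mm deep. Point: centre of its mouth, level with the rim, 80 mm above the bench. A holder fully home rests with its flange on the rim, its nut's middle 50 mm above this point. The four pockets stand in one row, 115 mm apart; the rack's top plate is 16 mm below the rims.
- pocket_yellow_mouth (a point): Yellow plastic pocket, home of the yellow-ringed holder; fixed upright cup in the grey rack, 66 mm outside, bore 37 mm dia, 76 mm deep. Point: centre of its mouth, level with the rim, 80 mm above the bench. A holder fully home rests with its flange on the rim, its nut's middle 50 mm above this point. The four pockets stand in one row, 115 mm apart; the rack's top plate is 16 mm below the rims.
- pocket_blue_mouth (a point): Blue plastic pocket, home of the blue-ringed holder; fixed upright cup in the grey rack, 66 mm outside, bore 37 mm dia, 76 mm deep. Point: centre of its mouth, level with the rim, 80 mm above the bench. A holder fully home rests with its flange on the rim, its nut's middle 50 mm above this point. The four pockets stand in one row, 115 mm apart; the rack's top plate is 16 mm below the rims.
- pocket_spare_mouth (a point): Black plastic pocket, the spare, empty at the start; fixed upright cup in the grey rack, 66 mm outside, bore 37 mm dia, 76 mm deep. Point: centre of its mouth, level with the rim, 80 mm above the bench. A holder fully home rests with its flange on the rim, its nut's middle 50 mm above this point. The four pockets stand in one row, 115 mm apart; the rack's top plate is 16 mm below the rims.
- carton_center (a point): Bystander: cardboard carton with a blue band, 60 x 95 x 34 mm, lying behind the rack. The point is its centre.
- spanner_center (a point): Bystander: collet-nut spanner with a red handle and a C-shaped hook, 160 mm long, 8 mm thick, lying in front of the rack. The point is in the middle of its handle bar.
- mouse_center (a point): Bystander: black computer mouse, 105 x 60 x 34 mm, behind the rack. The point is half-way up its body.

How it is judged:
On the way:
1. one of the holders stands fully home in the black spare pocket (((horizontal distance between holder_red_grip and pocket_spare_mouth below 0.008 m and z of holder_red_grip in the frame of pocket_spare_mouth between 0.044 and 0.054 m and angle between holder_red_grip's own z axis and vertical below 0.1 rad) or (horizontal distance between holder_yellow_grip and pocket_spare_mouth below 0.008 m and z of holder_yellow_grip in the frame of pocket_spare_mouth between 0.044 and 0.054 m and angle between holder_yellow_grip's own z axis and vertical below 0.1 rad) or (horizontal distance between holder_blue_grip and pocket_spare_mouth below 0.008 m and z of holder_blue_grip in the frame of pocket_spare_mouth between 0.044 and 0.054 m and angle between holder_blue_grip's own z axis and vertical below 0.1 rad))), for 0.2 s.
At the end, for the whole second after the job is handed in: Each holder stands in the pocket of its ring's colour: axis within 8 mm of the pocket's centre, nut's middle 44 to 54 mm above the rim (flange on the rim), within 0.1 rad of upright, still and not touched by the fingers. The spare pocket is thus empty (horizontal distance between holder_red_grip and pocket_red_mouth below 0.008 m and z of holder_red_grip in the frame of pocket_red_mouth between 0.044 and 0.054 m and angle between each of holder_red_grip, holder_yellow_grip, holder_blue_grip's own z axis and vertical below 0.1 rad and linear speed of each of holder_red, holder_yellow, holder_blue below 0.02 m/s and contact force between the fingers and holder_red below 0.1 N and horizontal distance between holder_yellow_grip and pocket_yellow_mouth below 0.008 m and z of holder_yellow_grip in the frame of pocket_yellow_mouth between 0.044 and 0.054 m and contact force between the fingers and holder_yellow below 0.1 N and horizontal distance between holder_blue_grip and pocket_blue_mouth below 0.008 m and z of holder_blue_grip in the frame of pocket_blue_mouth between 0.044 and 0.054 m and contact force between the fingers and holder_blue below 0.1 N).
It fails at once if a holder is laid down or tipped over (tilted by more than 0.6 rad) (angle between any of holder_red_grip, holder_yellow_grip, holder_blue_grip's own z axis and vertical above 0.6 rad).
It fails at once if a holder is dropped (falls free, faster than 0.7 m/s, a drop of about 25 mm) ((linear speed of holder_red above 0.7 m/s and contact force between the fingers and holder_red below 0.1 N) or (linear speed of holder_yellow above 0.7 m/s and contact force between the fingers and holder_yellow below 0.1 N) or (linear speed of holder_blue above 0.7 m/s and contact force between the fingers and holder_blue below 0.1 N)).
It fails at once if the carton, spanner or mouse is pushed from its place by more than 20 mm (distance of any of carton_center, spanner_center, mouse_center from where it was at the start of the episode above 0.02 m).
It also fails if it takes over 88 s, if anything falls off the work surface, if the arm or the gripper's body presses on something with over 40 N, if the wrist force passes 120 N, or if a joint passes its speed limit or range.

### The arm

A 7-joint arm with a two-finger parallel gripper is mounted at the origin on the work surface. World frame = base frame: x ahead of the robot, y to its left, z up, the work surface at z = 0. Lengths are in m, angles in rad, forces in N, time in s.
With the tool pointing down it reaches from about 0.425 to 0.925 m from the base axis. Payload 6.8 kg.
Tool frame: the origin (TCP) lies on the mounting face of the last link; the fingertips stand 182 mm ahead of it and the grasp point (between the pads) lies 163 mm ahead of it; z points along the fingers, y is the direction in which the jaws open and shut (so a half turn about z gives the same grasp; the last joint's range is limited). The gripper opens to 88 mm and grips with 3 to 60 N. Pads are 20 mm wide; open, the fingers measure 115 mm over their backs; the gripper's body (75 mm by 178 mm) begins 61 mm behind the grasp point.
Start: joints at [-1.434, 0.477, 0.022, 1.555, -0.011, 1.109, -0.083], TCP at [0.164, 0.655, 0.405] pointing down, gripper open.
Joint ranges: [-2.96, 2.96], [-0.34, 2.1], [-1.41, 1.46], [0.24, 2.44], [-1.37, 4.51], [0.17, 1.92], [-2.96, 2.96]. Speed limits (rad/s): [2.39, 2.39, 3.14, 3.14, 3.14, 3.14, 3.14].

### API

Orientations are given as a 3x3 rotation matrix whose columns are the frame's x, y, z axes.
In Python, from plant import sense, optics, env gives the robot as it stands. The module is installed in compiled form; this text tells all that it offers.
- The arm moves only by the shell command python3 -m inch 'ROWS'. ROWS is JSON, a list of rows, each a list of 7 numbers: the finger opening in mm, from 0 to 87.8, then the shift along the tool's x, y, z in mm, then the turn, a rotation vector about the tool's x, y, z in degrees. A call has 1 to 8 rows; each row is the pose to reach, as a shift and turn from the pose commanded when the call began, along the tool's axes at that moment; what a row does not reach only later rows make up. A row lasts 1/12 s, in which the tool goes at most 41.7 mm and 7.16 degrees, less where a joint would pass 70% of its speed; a pose out of reach is approached as far as the arm can. A call with a gripper value outside its range is refused whole. The fingers move at their own pace and stop on an object; the grip force is fixed at half the most. Time passes only in rows, so rows that repeat a pose let the fingers close. It gives the time, the measured TCP pose, the force and the opening at its end, in the units of the state.
- sense(): the state, without advancing time (a new reading comes with each control period).
- optics.capture(name): name is "scene" or "top"; returns a dict with "pixels" (420x560x3 uint8, blue, green, red), "camera_matrix" (3x3 intrinsics, pixels), "eye" and "rotation" of the camera in the world. Camera axes: x right, y up, looking along -z (the intrinsics and any distortion apply to the point x, -y, -z); pixel columns grow to the right and rows downward; lengths in m; the calibration is good to about 2 mm. A picture is of the moment at which its call begins. There is no depth.
- env.close_job(): hands the job in, once; it reports no verdict.
The state is a dict: "t": time; "joint_pos": joint angles; "qd": joint speeds; "joint_efforts": joint torques, N m; "position": TCP position; "orientation": TCP orientation; "wrist_force": force on the tool from outside, world axes, zero at the start; "torque": the same for the moment, N m; "opening": finger opening in m.
Only numpy, scipy, OpenCV 4.12 (cv2) and the standard library are available. Lean on these libraries where they do the work, as an engineer would, in place of code of your own. Each camera call takes 0.05 s, during which the arm holds its last target. There are 200 camera calls.

## Working session

There is one attempt and no reset: what is moved stays moved. The work goes in short steps, Python scripts to look and compute and a shell command to move; the robot and the scene stay as the last step left them, time stands still between calls to the robot, and variables do not carry over. Pictures are saved under pics/ and viewed, about 12 in all and at most 16, crops included, and the job is handed in when it is done.

```bash
mkdir -p pics
python3 - <<'E'
from plant import sense,optics,env
import cv2,numpy as np
np.set_printoptions(precision=4,suppress=True)
for n in("scene","top"):
    c=optics.capture(n);cv2.imwrite(f"pics/{n}0.png",c["pixels"])
    print(n,{k:v for k,v in c.items() if k!="pixels"})
print(sense())
E
```

```text
scene {'camera_matrix': array([[419.9459,   0.    , 280.6813],
       [  0.    , 419.9459, 206.4347],
       [  0.    ,   0.    ,   1.    ]]), 'eye': array([ 1.1487, -0.322 ,  0.7066]), 'rotation': array([[ 0.5784, -0.5398,  0.6116],
       [ 0.8157,  0.3917, -0.4258],
       [-0.0097,  0.7451,  0.6669]])}
top {'camera_matrix': array([[450.4548,   0.    , 283.0657],
       [  0.    , 450.4548, 205.559 ],
       [  0.    ,   0.    ,   1.    ]]), 'eye': array([0.4643, 0.021 , 0.8049]), 'rotation': array([[ 0.042 ,  0.9784, -0.2025],
       [-0.9991,  0.04  , -0.014 ],
       [-0.0056,  0.2029,  0.9792]])}
{'t': 0.1, 'joint_pos': array([-1.4341,  0.4777,  0.0224,  1.5563, -0.0115,  1.1093, -0.0831]), 'qd': array([ 0.0008, -0.002 ,  0.0005, -0.0021, -0.0004,  0.003 , -0.0001]), 'joint_efforts': array([  0.0039, -58.4095,   1.5397, -27.3315,  -0.0543,   0.0131,
         0.    ]), 'position': array([0.1635, 0.6546, 0.4038]), 'orientation': array([[-0.9702,  0.2424, -0.0003],
       [ 0.2424,  0.9702, -0.0016],
       [-0.0002, -0.0016, -1.    ]]), 'wrist_force': array([ 0.2323, -0.0617, -0.063 ]), 'torque': array([-0.0034,  0.0172,  0.0057]), 'opening': 0.08768265013629704}
```

View pics/scene0.png

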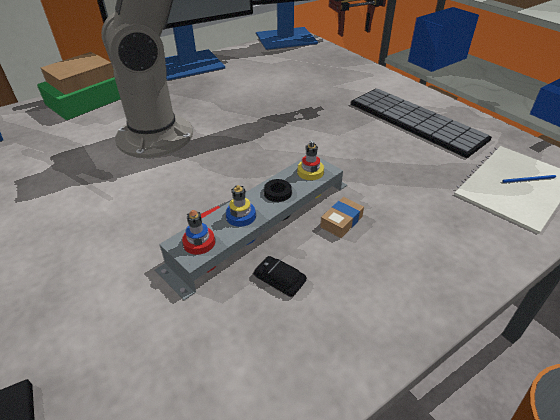

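View pics/top0.png

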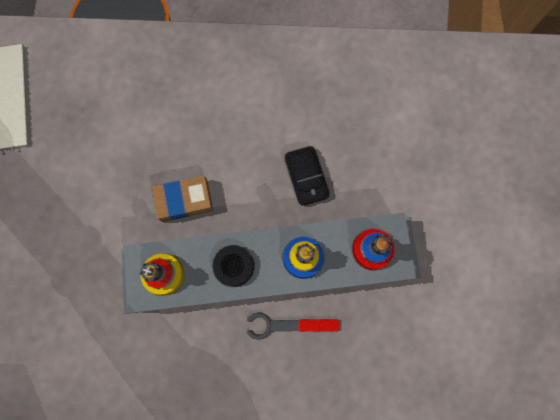

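The pictures show that every holder is in a wrong pocket. Top view pixel positions:
- Blue-ring holder in the red pocket, at about (374,249).
- Yellow-ring holder in the blue pocket, (304,257).
- Spare empty, (233,266).
- Red-ring holder in the yellow pocket, (162,274).

The carton (182,198) and mouse (307,176) lie behind the rack, the spanner (295,325) in front. Next I'll fit the row.

```bash
cat > h.py <<'E'
import cv2,numpy as np
from plant import sense,optics
np.set_printoptions(precision=4,suppress=True)
def proj(c,P):
    q=(np.atleast_2d(P)-c["eye"])@c["rotation"]*[1,-1,-1]
    q=q@c["camera_matrix"].T
    return q[:,:2]/q[:,2:]
def ray(c,uv,z):
    d=np.linalg.solve(c["camera_matrix"],[uv[0],uv[1],1.])*[1,-1,-1]
    d=c["rotation"]@d; return c["eye"]+d*(z-c["eye"][2])/d[2]
def circ(p,r,n=60):
    a=np.linspace(0,2*np.pi,n);return np.c_[p[0]+r*np.cos(a),p[1]+r*np.sin(a),np.full(n,p[2])]
def deltas(target,R=None):
    """shift of the grasp point to a world target, in tool mm"""
    s=sense();g=s["position"]+s["orientation"]@[0,0,.163]
    return g,(s["orientation"].T@(np.array(target)-g))*1000
E
cat > fit.py <<'E'
from h import *
from scipy.optimize import minimize
C={n:optics.capture(n) for n in("scene","top")}
seed=[(374,249),(304,257),(233,266),(162,274)]
rough=[ray(C["top"],s,.08) for s in seed]
def masks(im):
    h=cv2.cvtColor(im,cv2.COLOR_BGR2HSV);H,S,V=cv2.split(h)
    s=(S>130)&(V>50)
    return [s&((H<8)|(H>172)),s&(H>105)&(H<128),V<45,s&(H>20)&(H<35)]
def cost(p,detail=False):
    tot=0;d=np.array([np.cos(p[2]),np.sin(p[2])])
    for n,c in C.items():
        M=masks(c["pixels"])
        for i in range(4):
            P=np.r_[p[:2]+d*.115*(i-1.5),.08]
            # pixels of pocket colour in the neighbourhood vs model: cup hull minus holder hull
            sh=(420*4,560*4);m=np.zeros(sh,np.uint8)
            def hull(r): 
                q=np.vstack([proj(c,circ(np.r_[P[:2],z],rr)) for z,rr in r])
                return cv2.convexHull((q*4+2).astype(np.int32))
            cv2.fillPoly(m,[hull([(.08,.033),(.064,.033)])],255)
            if i!=2:
                cv2.fillPoly(m,[hull([(.08,.023),(.102,.023)])],0);cv2.fillPoly(m,[hull([(.102,.013),(.14,.014),(.153,.006)])],0)
            m=cv2.resize(m,(560,420),interpolation=cv2.INTER_AREA)/255.
            u,v=proj(c,rough[i])[0].astype(int);w=np.s_[v-28:v+28,u-28:u+28]
            near=M[i][w]
            tot+=np.abs(m[w]-near).sum()
    return tot
r=np.array(rough)[:,:2];d=r[3]-r[0]
p0=[*r.mean(0),np.arctan2(d[1],d[0])]
print(r,np.linalg.norm(np.diff(r,axis=0),axis=1),p0,cost(p0))
s=minimize(cost,p0,method="Nelder-Mead",options=dict(initial_simplex=np.array([p0]*4)+np.vstack([[0,0,0],np.diag([.006,.006,.04])])))
print(s.x,s.fun)
d=np.array([np.cos(s.x[2]),np.sin(s.x[2])])
pk=[s.x[:2]+d*.115*(i-1.5) for i in range(4)]
print(np.array(pk),np.linalg.norm(pk,axis=1));np.save("pk.npy",pk)
out=[]
for n,c in C.items():
    im=cv2.resize(c["pixels"],None,fx=4,fy=4)
    for i,p in enumerate(pk):
        for z,rr in((.08,.033),)+(((.102,.023),(.14,.014),(.12,.014)) if i!=2 else ((.08,.0185),)):
            cv2.polylines(im,[(proj(c,circ(np.r_[p,z],rr))*4+2).astype(int)],True,(0,255,0),1)
    u,v=(proj(c,np.r_[s.x[:2],.09])[0]*4).astype(int)
    out.append(im[v-290:v+290,u-520:u+520])
cv2.imwrite("pics/fit.png",cv2.resize(np.vstack(out),(530,592)))
E
python3 fit.py
```

```text
[[ 0.5489 -0.1178]
 [ 0.5313 -0.0057]
 [ 0.5123  0.1073]
 [ 0.4949  0.2197]] [0.1135 0.1146 0.1138] [np.float64(0.5218492169927644), np.float64(0.050854804192887716), np.float64(1.7292710147212216)] 1100.407843137255
[0.5231 0.0525 1.7294] 725.2862745098039
[[ 0.5503 -0.1178]
 [ 0.5322 -0.0043]
 [ 0.514   0.1093]
 [ 0.4958  0.2228]] [0.5628 0.5322 0.5255 0.5436]
```

View pics/fit.png

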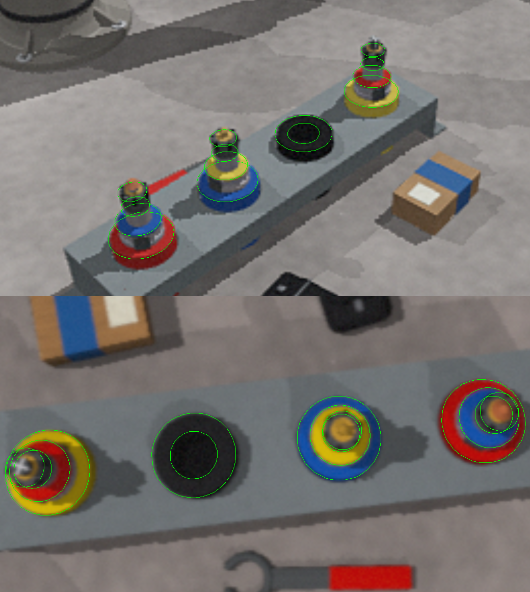

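The overlaid model matches in both views. Green outlines lie on all rims and nuts: red (483,421), blue (339,437), spare (194,455) and yellow (48,472) in the lower panel. Order: yellow to spare, blue to blue, red to red, yellow to yellow.

```bash
cat > d.py <<'E'
import sys
from h import *
pk=np.load("pk.npy")
i,z=int(sys.argv[1]),float(sys.argv[2])
g,d=deltas([*pk[i],z]);s=sense()
R=s["orientation"]
print("t %.2f"%s["t"],"grasp",g,"delta mm",np.round(d,1),"F",s["wrist_force"],"op",s["opening"]*1000,"tiltvec",R[:,2],"yaw",np.degrees(np.arctan2(R[1,1],R[0,1])))
E
python3 d.py 1 0.26
```

```text
t 0.20 grasp [0.1635 0.6545 0.2411] delta mm [-517.3 -549.9  -18.3] F [-0.9147  0.0211 -0.6031] op 87.68183616607996 tiltvec [-0.0002 -0.0011 -1.    ] yaw 75.97212813385292
```

```bash
for k in 1; do python3 -m inch '[[87,-22,-23,-1,0,0,0],[87,-44,-46,-3,0,0,0],[87,-66,-69,-5,0,0,0],[87,-88,-92,-7,0,0,0],[87,-110,-115,-9,0,0,0],[87,-132,-138,-11,0,0,0],[87,-154,-161,-13,0,0,0],[87,-172,-183,-15,0,0,0]]'; done
python3 -m inch '[[87,-22,-23,0,0,0,0],[87,-44,-46,0,0,0,0],[87,-66,-69,0,0,0,0],[87,-88,-92,0,0,0,0],[87,-110,-115,0,0,0,0],[87,-132,-138,0,0,0,0],[87,-154,-161,0,0,0,0],[87,-172,-183,0,0,0,0]]'
python3 -m inch '[[87,-22,-23,0,0,0,0],[87,-44,-46,0,0,0,0],[87,-66,-69,0,0,0,0],[87,-88,-92,0,0,0,0],[87,-110,-115,0,0,0,0],[87,-132,-138,0,0,0,0],[87,-154,-161,0,0,0,0],[87,-172,-183,0,0,0,0]]'
python3 d.py 1 0.13
```

```text
t: 0.87
position: [0.2873, 0.4337, 0.4197]
orientation: [[-0.97, 0.244, 0.0], [0.244, 0.97, -0.0], [-0.0, -0.0, -1.0]]
wrist_force: [0.1, -0.8, 0.4]
opening: 0.0871
t: 1.53
position: [0.4094, 0.2145, 0.4198]
orientation: [[-0.97, 0.243, 0.0], [0.243, 0.97, 0.0], [-0.0, 0.0, -1.0]]
wrist_force: [0.7, 0.5, -0.5]
opening: 0.0869
t: 2.2
position: [0.5319, -0.0045, 0.4197]
orientation: [[-0.97, 0.243, 0.001], [0.243, 0.97, -0.0], [-0.001, -0.0, -1.0]]
wrist_force: [0.5, 0.9, -0.2]
opening: 0.0868
t 2.20 grasp [ 0.532  -0.0046  0.2567] delta mm [ -0.1   0.3 126.7] F [ 0.5025  0.9184 -0.2209] op 86.82786357490009 tiltvec [ 0.0005 -0.0001 -1.    ] yaw 75.95218336819555
```

```bash
python3 -m inch '[[87,0,0,20,0,0,0],[87,0,0,40,0,0,0],[87,0,0,60,0,0,0],[87,0,0,80,0,0,0],[87,0,0,100,0,0,0],[87,0,0,115,0,0,0],[87,0,0,123,0,0,0],[87,0,0,127,0,0,0]]'
python3 -m inch '[[60,0,0,0,0,0,0],[45,0,0,0,0,0,0],[35,0,0,0,0,0,0],[30,0,0,0,0,0,0],[20,0,0,0,0,0,0],[10,0,0,0,0,0,0],[0,0,0,0,0,0,0],[0,0,0,0,0,0,0]]'
python3 -m inch '[[0,0,0,0,0,0,0],[0,0,0,0,0,0,0],[0,0,0,0,0,0,0],[0,0,0,0,0,0,0],[0,0,0,0,0,0,0],[0,0,0,0,0,0,0],[0,0,0,0,0,0,0],[0,0,0,0,0,0,0]]'
python3 d.py 1 0.13
```

```text
t: 2.87
position: [0.5308, -0.0027, 0.2915]
orientation: [[-0.97, 0.242, -0.002], [0.242, 0.97, -0.0], [0.002, -0.001, -1.0]]
wrist_force: [-0.2, 0.5, 0.3]
opening: 0.087
t: 3.53
position: [0.5312, -0.0028, 0.2928]
orientation: [[-0.97, 0.242, 0.0], [0.242, 0.97, 0.0], [-0.0, 0.0, -1.0]]
wrist_force: [0.1, -0.1, -0.4]
opening: 0.0372
t: 4.2
position: [0.5311, -0.0031, 0.2927]
orientation: [[-0.97, 0.243, -0.0], [0.243, 0.97, -0.0], [-0.0, -0.0, -1.0]]
wrist_force: [-1.5, -2.3, 2.3]
opening: 0.0274
t 4.20 grasp [ 0.5311 -0.0031  0.1297] delta mm [-1.3 -0.9 -0.3] F [-1.4945 -2.275   2.309 ] op 27.401501897280887 tiltvec [-0.0001 -0.0003 -1.    ] yaw 75.9561684673162
```

```bash
python3 -m inch '[[0,0,0,-4,0,0,0],[0,0,0,-12,0,0,0],[0,0,0,-24,0,0,0],[0,0,0,-38,0,0,0],[0,0,0,-54,0,0,0],[0,0,0,-72,0,0,0],[0,0,0,-90,0,0,0],[0,0,0,-100,0,0,0]]'
python3 - <<'E'
from h import *
o=[]
for n in("scene","top"):
    c=optics.capture(n);s=sense();g=s["position"]+s["orientation"]@[0,0,.163]
    u,v=proj(c,g-[0,0,.03])[0].astype(int)
    o.append(cv2.resize(c["pixels"][v-60:v+60,u-60:u+60],(400,400),interpolation=cv2.INTER_CUBIC))
cv2.imwrite("pics/lift1.png",np.hstack(o))
E
python3 d.py 2 0.23
```

```text
t: 4.87
position: [0.5313, -0.0025, 0.3946]
orientation: [[-0.97, 0.242, 0.002], [0.242, 0.97, 0.001], [-0.001, 0.001, -1.0]]
wrist_force: [1.4, -0.7, -4.9]
opening: 0.0276
t 4.97 grasp [ 0.532  -0.0024  0.2313] delta mm [ 44.5 103.9   1.4] F [-0.0388 -0.1061 -4.5581] op 27.599584318289164 tiltvec [ 0.0032  0.0011 -1.    ] yaw 76.0000982300033
```

View pics/lift1.png

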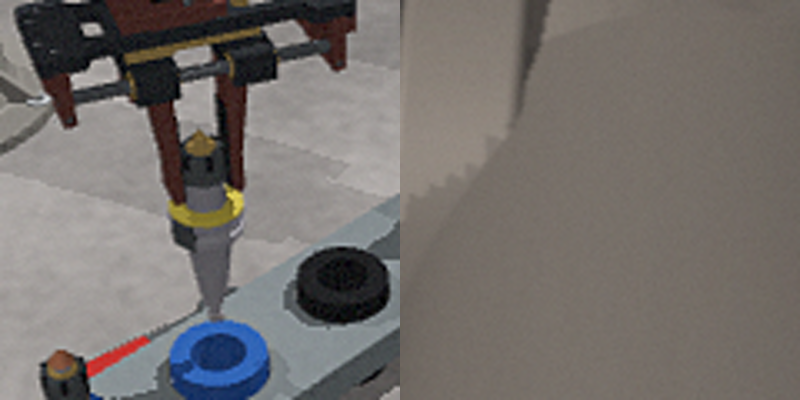

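The yellow holder hangs in the fingers in the left panel, tip at (200,135) and stud end at (213,318). The top view is blocked by the arm. I'll compare these points with an upright model.

```bash
cat > chk.py <<'E'
import sys
from h import *
# overlay of an upright holder model at the grasp point (offset dx,dy) on scene view
c=optics.capture("scene");s=sense();g=s["position"]+s["orientation"]@[0,0,.163]
u,v=proj(c,g-[0,0,.05])[0].astype(int)
k=5;im=c["pixels"][v-60:v+60,u-60:u+60].copy();im=cv2.resize(im,None,fx=k,fy=k,interpolation=cv2.INTER_CUBIC)
for z,r in((.023,.004),(.01,.014),(-.01,.014),(-.028,.023),(-.05,.023),(-.05,.016),(-.1,.009),(-.122,.0065)):
    q=(proj(c,circ(g+[0,0,z],r))-[u-60,v-60]+.5)*k
    cv2.polylines(im,[q.astype(int)],True,(0,255,0),1)
for p in np.load("pk.npy"):
    q=(proj(c,circ(np.r_[p,.08],.033))-[u-60,v-60]+.5)*k
    cv2.polylines(im,[q.astype(int)],True,(255,0,255),1)
cv2.imwrite(sys.argv[1],im)
E
python3 -m inch '[[0,6,14,0,0,0,0],[0,12,28,0,0,0,0],[0,18,42,0,0,0,0],[0,24,56,0,0,0,0],[0,30,70,0,0,0,0],[0,36,84,0,0,0,0],[0,41,96,0,0,0,0],[0,44.5,104,0,0,0,0]]'
python3 -m inch '[[0,0,0,0,0,0,0],[0,0,0,0,0,0,0],[0,0,0,0,0,0,0]]'
python3 chk.py pics/c1.png; python3 d.py 2 0.13
```

```text
t: 5.63
position: [0.5124, 0.1105, 0.3913]
orientation: [[-0.971, 0.241, -0.002], [0.241, 0.971, -0.0], [0.002, -0.001, -1.0]]
wrist_force: [-0.5, 0.5, -5.6]
opening: 0.0275
t: 5.88
position: [0.5132, 0.1079, 0.3923]
orientation: [[-0.97, 0.243, -0.001], [0.243, 0.97, -0.001], [0.0, -0.001, -1.0]]
wrist_force: [0.3, -1.4, -5.3]
opening: 0.0273
t 5.93 grasp [0.5132 0.1076 0.2294] delta mm [-0.4  1.8 99.4] F [-1.0956 -0.7889 -5.7344] op 27.117151310266763 tiltvec [-0.0003 -0.0006 -1.    ] yaw 75.8856806768995
```

View pics/c1.png

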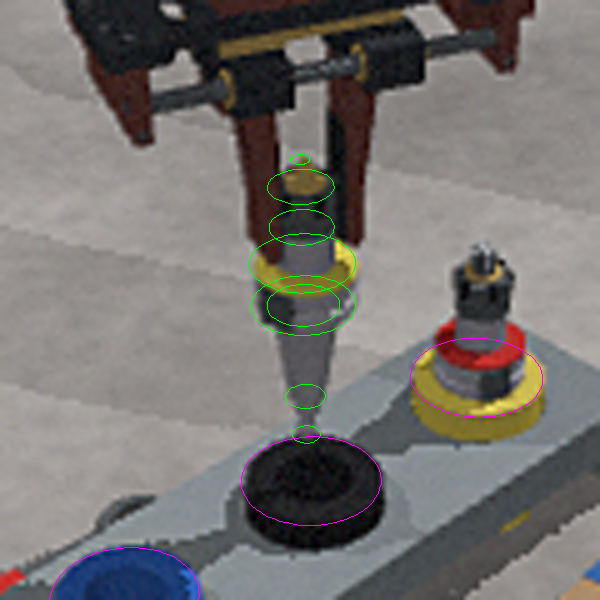

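The model overlay agrees with the holder to about 1 mm, at (303,160)–(306,435). It hangs upright above the spare mouth at (312,481). Lowering now.

```bash
python3 -m inch '[[0,0,1.5,0,0,0,0],[0,0,1.5,10,0,0,0],[0,0,1.5,22,0,0,0],[0,0,1.5,36,0,0,0],[0,0,1.5,50,0,0,0],[0,0,1.5,64,0,0,0],[0,0,1.5,76,0,0,0],[0,0,1.5,86,0,0,0]]'
python3 -m inch '[[0,0,0,1,0,0,0],[0,0,0,2,0,0,0],[0,0,0,4,0,0,0],[0,0,0,6,0,0,0],[0,0,0,8,0,0,0],[0,0,0,10,0,0,0]]'
python3 d.py 2 0.13
```

```text
t: 6.6
position: [0.5133, 0.11, 0.3051]
orientation: [[-0.97, 0.243, -0.001], [0.243, 0.97, -0.001], [0.001, -0.001, -1.0]]
wrist_force: [-0.5, -0.6, -5.3]
opening: 0.0273
t: 7.1
position: [0.5137, 0.1104, 0.2969]
orientation: [[-0.97, 0.242, 0.001], [0.242, 0.97, 0.0], [-0.001, 0.001, -1.0]]
wrist_force: [0.0, -0.7, -5.2]
opening: 0.0276
t 7.10 grasp [0.5138 0.1105 0.1339] delta mm [-0.4 -1.1  3.9] F [ 0.0286 -0.7348 -5.1887] op 27.63762965628936 tiltvec [ 0.0009  0.0005 -1.    ] yaw 75.97354446505523
```

```bash
python3 -m inch '[[0,0,-1,1,0,0,0],[0,0,-1,2,0,0,0],[0,0,-1,3,0,0,0],[0,0,-1,4,0,0,0],[0,0,-1,4,0,0,0],[0,0,-1,4,0,0,0]]'
python3 d.py 2 0.13
```

```text
t: 7.6
position: [0.5133, 0.1094, 0.2927]
orientation: [[-0.97, 0.242, 0.0], [0.242, 0.97, 0.0], [-0.0, 0.0, -1.0]]
wrist_force: [-0.3, -0.2, -4.6]
opening: 0.0276
t 7.60 grasp [0.5134 0.1094 0.1297] delta mm [-0.6  0.1 -0.3] F [-0.3209 -0.2077 -4.6364] op 27.643781675876593 tiltvec [ 0.0001  0.0001 -1.    ] yaw 75.97057740234787
```

```bash
python3 -m inch '[[0,0,0,0.5,0,0,0],[0,0,0,1,0,0,0],[0,0,0,1,0,0,0],[0,0,0,1,0,0,0]]'
```

```text
t: 7.93
position: [0.5135, 0.1091, 0.2926]
orientation: [[-0.97, 0.243, 0.0], [0.243, 0.97, 0.001], [-0.0, 0.001, -1.0]]
wrist_force: [-3.3, -1.5, 5.9]
opening: 0.0275
```

Contact: the vertical force is now positive, so the flange is on the rim. Release, rise and check.

```bash
python3 -m inch '[[30,0,0,0,0,0,0],[35,0,0,0,0,0,0],[45,0,0,0,0,0,0],[60,0,0,0,0,0,0],[75,0,0,0,0,0,0],[87,0,0,0,0,0,0],[87,0,0,0,0,0,0],[87,0,0,0,0,0,0]]'
python3 -m inch '[[87,0,0,0,0,0,0],[87,0,0,-4,0,0,0],[87,0,0,-14,0,0,0],[87,0,0,-30,0,0,0],[87,0,0,-48,0,0,0],[87,0,0,-66,0,0,0],[87,0,0,-82,0,0,0],[87,0,0,-90,0,0,0]]'
cat > v.py <<'E'
import sys
from h import *
c=optics.capture("scene");pk=np.load("pk.npy");k=3
u,v=250,190;im=cv2.resize(c["pixels"][v-80:v+85,u-100:u+100],None,fx=k,fy=k,interpolation=cv2.INTER_CUBIC)
for i in map(int,sys.argv[2:]):
  for z,r in((.0,.033),(.022,.023),(.04,.014),(.06,.014)):
    q=(proj(c,circ(np.r_[pk[i],.08+z],r))-[u-100,v-80]+.5)*k
    cv2.polylines(im,[q.astype(int)],True,(0,255,0),1)
cv2.imwrite(sys.argv[1],im)
E
python3 v.py pics/v1.png 2; python3 d.py 0 0.23
```

```text
t: 8.6
position: [0.5133, 0.1094, 0.2916]
orientation: [[-0.97, 0.242, 0.0], [0.242, 0.97, 0.0], [0.0, 0.0, -1.0]]
wrist_force: [-0.2, 0.6, -0.7]
opening: 0.0711
t: 9.27
position: [0.5138, 0.1092, 0.3844]
orientation: [[-0.97, 0.243, 0.003], [0.243, 0.97, 0.001], [-0.003, 0.002, -1.0]]
wrist_force: [-0.1, -0.5, -0.1]
opening: 0.0869
t 9.32 grasp [0.5148 0.1096 0.222 ] delta mm [ -89.7 -212.    -8.3] F [ 0.0975 -0.2648 -0.1371] op 87.1330516714174 tiltvec [ 0.0044  0.002  -1.    ] yaw 75.95561621503016
```

View pics/v1.png

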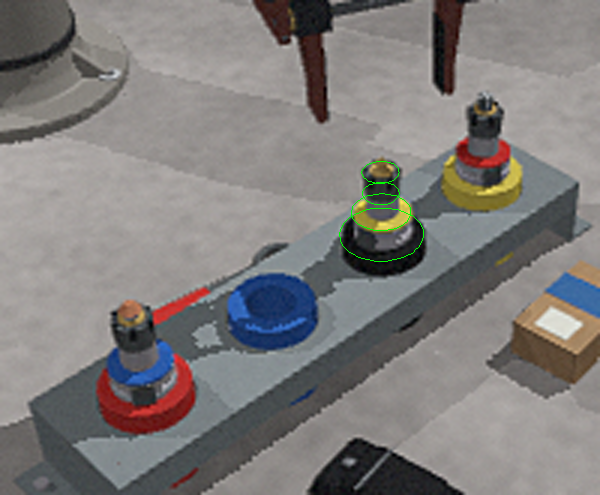

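The yellow holder stands home in the spare at (381,235), on the model outline. The blue pocket (272,311) is empty. Next: blue holder.

```bash
python3 -m inch '[[87,-11,-26,0,0,0,0],[87,-22,-53,0,0,0,0],[87,-34,-80,0,0,0,0],[87,-45,-106,0,0,0,0],[87,-56,-133,0,0,0,0],[87,-68,-160,0,0,0,0],[87,-80,-190,0,0,0,0],[87,-90,-212,0,0,0,0]]'
python3 -m inch '[[87,0,0,0,0,0,0],[87,0,0,0,0,0,0],[87,0,0,0,0,0,0]]'
python3 d.py 0 0.13
```

```text
t: 9.98
position: [0.5488, -0.1208, 0.3813]
orientation: [[-0.97, 0.244, -0.001], [0.244, 0.97, -0.001], [0.0, -0.001, -1.0]]
wrist_force: [0.5, -0.5, 0.3]
opening: 0.087
t: 10.23
position: [0.5491, -0.1174, 0.3811]
orientation: [[-0.97, 0.242, -0.001], [0.242, 0.97, 0.001], [0.001, 0.0, -1.0]]
wrist_force: [0.1, 0.8, -0.0]
opening: 0.0869
t 10.23 grasp [ 0.5489 -0.1173  0.2181] delta mm [-1.6 -0.2 88.1] F [ 0.1249  0.8361 -0.0048] op 86.93091027990567 tiltvec [-0.001   0.0006 -1.    ] yaw 76.0009711214133
```

```bash
python3 -m inch '[[87,-1,0,10,0,0,0],[87,-1,0,24,0,0,0],[87,-1,0,40,0,0,0],[80,-1,0,56,0,0,0],[70,-1,0,70,0,0,0],[60,-1,0,80,0,0,0],[55,-1,0,85,0,0,0],[50,-1,0,88,0,0,0]]'
python3 -m inch '[[45,0,0,0,0,0,0],[40,0,0,0,0,0,0],[35,0,0,0,0,0,0],[30,0,0,0,0,0,0],[20,0,0,0,0,0,0],[10,0,0,0,0,0,0],[0,0,0,0,0,0,0],[0,0,0,0,0,0,0]]'
python3 -m inch '[[0,0,0,0,0,0,0],[0,0,0,0,0,0,0],[0,0,0,0,0,0,0],[0,0,0,0,0,0,0],[0,0,0,0,0,0,0],[0,0,0,0,0,0,0]]'
python3 d.py 0 0.13
```

```text
t: 10.9
position: [0.5501, -0.1176, 0.2927]
orientation: [[-0.97, 0.241, -0.001], [0.241, 0.97, 0.0], [0.001, -0.0, -1.0]]
wrist_force: [-0.3, 0.9, -0.0]
opening: 0.0573
t: 11.57
position: [0.5505, -0.1182, 0.2941]
orientation: [[-0.97, 0.242, 0.001], [0.242, 0.97, 0.0], [-0.001, 0.001, -1.0]]
wrist_force: [0.0, 2.3, 5.4]
opening: 0.0274
t: 12.07
position: [0.5505, -0.1182, 0.2942]
orientation: [[-0.97, 0.242, 0.001], [0.242, 0.97, 0.0], [-0.001, 0.001, -1.0]]
wrist_force: [0.0, 1.9, 5.3]
opening: 0.0273
t 12.07 grasp [ 0.5507 -0.1181  0.1312] delta mm [0.4 0.2 1.2] F [0.0053 1.948  5.2502] op 27.333963794939734 tiltvec [ 0.001   0.0004 -1.    ] yaw 75.9837856520782
```

```bash
python3 -m inch '[[0,0,0,-4,0,0,0],[0,0,0,-12,0,0,0],[0,0,0,-24,0,0,0],[0,0,0,-38,0,0,0],[0,0,0,-54,0,0,0],[0,0,0,-72,0,0,0],[0,0,0,-90,0,0,0],[0,0,0,-100,0,0,0]]'
python3 -m inch '[[0,6,14,0,0,0,0],[0,12,28,0,0,0,0],[0,18,42,0,0,0,0],[0,24,56,0,0,0,0],[0,30,70,0,0,0,0],[0,36,84,0,0,0,0],[0,42,98,0,0,0,0],[0,45,106,0,0,0,0]]'
python3 -m inch '[[0,0,0,0,0,0,0],[0,0,0,0,0,0,0],[0,0,0,0,0,0,0],[0,0,0,0,0,0,0]]'
python3 chk.py pics/c2.png; python3 d.py 1 0.13
```

```text
t: 12.73
position: [0.5502, -0.1189, 0.396]
orientation: [[-0.97, 0.243, 0.002], [0.243, 0.97, -0.0], [-0.002, 0.0, -1.0]]
wrist_force: [-0.2, -0.0, -5.6]
opening: 0.0274
t: 13.4
position: [0.5316, -0.003, 0.3936]
orientation: [[-0.971, 0.241, -0.001], [0.241, 0.971, 0.001], [0.001, 0.0, -1.0]]
wrist_force: [-0.5, 0.5, -6.0]
opening: 0.0275
t: 13.73
position: [0.5323, -0.0059, 0.3937]
orientation: [[-0.97, 0.244, 0.0], [0.244, 0.97, -0.001], [-0.0, -0.001, -1.0]]
wrist_force: [0.4, -1.3, -5.7]
opening: 0.0273
t 13.78 grasp [ 0.5323 -0.0059  0.2307] delta mm [  0.5   1.5 100.7] F [-0.3575  0.1174 -5.7641] op 27.341729858858024 tiltvec [ 0.     -0.0005 -1.    ] yaw 75.87164749595574
```

View pics/c2.png

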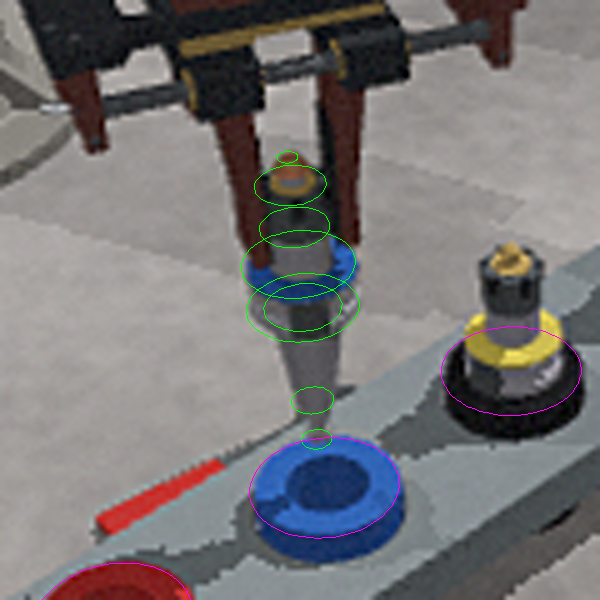

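The blue holder hangs upright, tip (287,157) to stud (317,437), above the blue mouth at (325,487). Lowering.

```bash
python3 -m inch '[[0,0,1,0,0,0,0],[0,0,1,10,0,0,0],[0,0,1,22,0,0,0],[0,0,1,36,0,0,0],[0,0,1,50,0,0,0],[0,0,1,64,0,0,0],[0,0,1,78,0,0,0],[0,0,1,88,0,0,0]]'
python3 -m inch '[[0,0,0,1,0,0,0],[0,0,0,2,0,0,0],[0,0,0,4,0,0,0],[0,0,0,6,0,0,0],[0,0,0,7,0,0,0],[0,0,0,7,0,0,0]]'
python3 d.py 1 0.1312
```

```text
t: 14.45
position: [0.532, -0.0037, 0.3038]
orientation: [[-0.97, 0.243, -0.002], [0.243, 0.97, -0.0], [0.002, -0.001, -1.0]]
wrist_force: [-0.7, -0.2, -5.3]
opening: 0.0273
t: 14.95
position: [0.5325, -0.0036, 0.2989]
orientation: [[-0.97, 0.242, 0.001], [0.242, 0.97, 0.0], [-0.0, 0.0, -1.0]]
wrist_force: [-0.3, -0.2, -6.8]
opening: 0.0272
t 14.95 grasp [ 0.5326 -0.0036  0.1359] delta mm [ 0.3 -0.8  4.7] F [-0.2597 -0.1837 -6.7521] op 27.195999975413507 tiltvec [ 0.0005  0.0002 -1.    ] yaw 75.9773465611102
```

```bash
python3 -m inch '[[0,0,-0.5,1,0,0,0],[0,0,-0.5,2,0,0,0],[0,0,-0.5,3,0,0,0],[0,0,-0.5,4,0,0,0],[0,0,-0.5,4.5,0,0,0],[0,0,-0.5,5,0,0,0],[0,0,-0.5,5,0,0,0]]'
```

```text
t: 15.53
position: [0.5325, -0.0041, 0.2942]
orientation: [[-0.97, 0.242, 0.0], [0.242, 0.97, 0.0], [-0.0, 0.0, -1.0]]
wrist_force: [-3.1, 0.4, 3.7]
opening: 0.0274
```

```bash
python3 d.py 1 0.1312
```

```text
t 15.53 grasp [ 0.5325 -0.004   0.1312] delta mm [ 0.3 -0.3 -0. ] F [-3.0554  0.3613  3.7447] op 27.409574864119744 tiltvec [ 0.0002  0.0004 -1.    ] yaw 75.9754419202631
```

```bash
python3 -m inch '[[30,0,0,0,0,0,0],[35,0,0,0,0,0,0],[45,0,0,0,0,0,0],[60,0,0,0,0,0,0],[75,0,0,0,0,0,0],[87,0,0,0,0,0,0],[87,0,0,0,0,0,0],[87,0,0,0,0,0,0]]'
python3 -m inch '[[87,0,0,0,0,0,0],[87,0,0,-4,0,0,0],[87,0,0,-14,0,0,0],[87,0,0,-30,0,0,0],[87,0,0,-48,0,0,0],[87,0,0,-66,0,0,0],[87,0,0,-82,0,0,0],[87,0,0,-90,0,0,0]]'
python3 -m inch '[[87,11,26,0,0,0,0],[87,22,53,0,0,0,0],[87,34,80,0,0,0,0],[87,45,106,0,0,0,0],[87,56,133,0,0,0,0],[87,68,160,0,0,0,0],[87,80,190,0,0,0,0],[87,90,212,0,0,0,0]]'
python3 -m inch '[[87,0,0,0,0,0,0],[87,0,0,0,0,0,0],[87,0,0,0,0,0,0]]'
python3 v.py pics/v2.png 1 2; python3 d.py 3 0.13
```

```text
t: 16.2
position: [0.5324, -0.0041, 0.2936]
orientation: [[-0.97, 0.242, -0.0], [0.242, 0.97, -0.0], [0.0, -0.0, -1.0]]
wrist_force: [0.2, 0.0, -0.1]
opening: 0.0713
t: 16.87
position: [0.5328, -0.0044, 0.3864]
orientation: [[-0.97, 0.243, 0.003], [0.243, 0.97, 0.001], [-0.003, 0.002, -1.0]]
wrist_force: [0.7, 0.4, 0.1]
opening: 0.087
t: 17.53
position: [0.4957, 0.226, 0.3839]
orientation: [[-0.971, 0.241, 0.0], [0.241, 0.971, 0.001], [0.0, 0.001, -1.0]]
wrist_force: [-0.0, 0.1, -0.4]
opening: 0.087
t: 17.78
position: [0.4965, 0.2225, 0.3837]
orientation: [[-0.97, 0.243, -0.0], [0.243, 0.97, -0.001], [-0.0, -0.001, -1.0]]
wrist_force: [-0.3, -0.0, -0.6]
opening: 0.0868
t 17.83 grasp [0.4967 0.2218 0.2207] delta mm [ 1.1  0.8 90.7] F [-0.7474  0.247   0.6487] op 87.03656345228079 tiltvec [ 0.0001 -0.0006 -1.    ] yaw 75.8655790970236
```

View pics/v2.png

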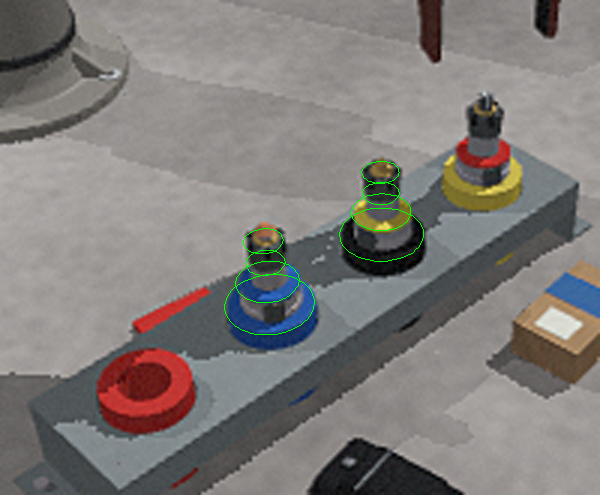

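The blue holder is home in the blue pocket at (270,303), and the red pocket (146,388) is free. Next, the red holder in the yellow pocket (482,180).

```bash
python3 -m inch '[[87,1,0.5,10,0,0,0],[87,1,0.5,24,0,0,0],[87,1,0.5,40,0,0,0],[80,1,0.5,56,0,0,0],[70,1,0.5,70,0,0,0],[60,1,0.5,80,0,0,0],[55,1,0.5,87,0,0,0],[50,1,0.5,90.5,0,0,0]]'
python3 -m inch '[[45,0,0,0,0,0,0],[40,0,0,0,0,0,0],[35,0,0,0,0,0,0],[30,0,0,0,0,0,0],[20,0,0,0,0,0,0],[10,0,0,0,0,0,0],[0,0,0,0,0,0,0],[0,0,0,0,0,0,0]]'
python3 -m inch '[[0,0,0,0,0,0,0],[0,0,0,0,0,0,0],[0,0,0,0,0,0,0],[0,0,0,0,0,0,0],[0,0,0,0,0,0,0],[0,0,0,0,0,0,0]]'
python3 d.py 3 0.13
```

```text
t: 18.5
position: [0.4955, 0.2234, 0.2921]
orientation: [[-0.97, 0.243, -0.001], [0.243, 0.97, -0.001], [0.001, -0.001, -1.0]]
wrist_force: [-0.6, -0.3, 0.4]
opening: 0.0572
t: 19.17
position: [0.4958, 0.2238, 0.2937]
orientation: [[-0.97, 0.243, 0.0], [0.243, 0.97, 0.0], [-0.0, 0.0, -1.0]]
wrist_force: [-1.8, -2.2, 6.0]
opening: 0.0275
t: 19.67
position: [0.4958, 0.2238, 0.2936]
orientation: [[-0.97, 0.243, 0.0], [0.243, 0.97, 0.0], [-0.0, 0.0, -1.0]]
wrist_force: [-1.4, -2.3, 6.0]
opening: 0.0272
t 19.67 grasp [0.4958 0.2238 0.1306] delta mm [-0.3 -0.9  0.6] F [-1.414  -2.2668  5.9855] op 27.227703025862855 tiltvec [ 0.0004  0.     -1.    ] yaw 75.95056667072788
```

```bash
python3 -m inch '[[0,0,0,-4,0,0,0],[0,0,0,-12,0,0,0],[0,0,0,-26,0,0,0],[0,0,0,-44,0,0,0],[0,0,0,-64,0,0,0],[0,0,0,-84,0,0,0],[0,0,0,-104,0,0,0],[0,0,0,-124,0,0,0]]'
python3 -m inch '[[0,0,0,-14,0,0,0],[0,0,0,-28,0,0,0],[0,0,0,-38,0,0,0],[0,0,0,-44,0,0,0],[0,0,0,-46,0,0,0],[0,0,0,-46,0,0,0]]'
python3 d.py 0 0.30
```

```text
t: 20.33
position: [0.495, 0.2241, 0.418]
orientation: [[-0.97, 0.242, -0.001], [0.242, 0.97, -0.0], [0.001, -0.001, -1.0]]
wrist_force: [0.1, 0.3, -5.4]
opening: 0.0276
t: 20.83
position: [0.4954, 0.2241, 0.4631]
orientation: [[-0.97, 0.242, -0.0], [0.242, 0.97, 0.0], [0.0, 0.0, -1.0]]
wrist_force: [0.2, -0.6, -5.7]
opening: 0.0269
t 20.83 grasp [0.4954 0.2241 0.3001] delta mm [-136.1 -318.5    0.1] F [ 0.2419 -0.5969 -5.6747] op 26.937988920965967 tiltvec [-0.0002  0.0001 -1.    ] yaw 75.98192303522539
```

```bash
python3 -m inch '[[0,-4,-9,0,0,0,0],[0,-12,-28,0,0,0,0],[0,-22,-51,0,0,0,0],[0,-32,-75,0,0,0,0],[0,-42,-98,0,0,0,0],[0,-52,-122,0,0,0,0],[0,-62,-145,0,0,0,0],[0,-72,-168,0,0,0,0]]'
python3 -m inch '[[0,-10,-23,0,0,0,0],[0,-20,-47,0,0,0,0],[0,-30,-70,0,0,0,0],[0,-40,-94,0,0,0,0],[0,-50,-117,0,0,0,0],[0,-58,-136,0,0,0,0],[0,-62,-146,0,0,0,0],[0,-64,-150.5,0,0,0,0]]'
python3 -m inch '[[0,0,0,0,0,0,0],[0,0,0,8,0,0,0],[0,0,0,20,0,0,0],[0,0,0,34,0,0,0],[0,0,0,48,0,0,0],[0,0,0,60,0,0,0],[0,0,0,67,0,0,0],[0,0,0,70,0,0,0]]'
python3 -m inch '[[0,0,0,0,0,0,0],[0,0,0,0,0,0,0],[0,0,0,0,0,0,0]]'
python3 chk.py pics/c3.png; python3 d.py 0 0.1306
```

```text
t: 21.5
position: [0.5243, 0.0415, 0.4623]
orientation: [[-0.97, 0.243, -0.002], [0.243, 0.97, -0.001], [0.001, -0.001, -1.0]]
wrist_force: [0.5, -0.1, -4.5]
opening: 0.027
t: 22.17
position: [0.5497, -0.1203, 0.4625]
orientation: [[-0.969, 0.246, -0.001], [0.246, 0.969, -0.001], [0.001, -0.001, -1.0]]
wrist_force: [0.8, 0.3, -4.8]
opening: 0.0271
t: 22.83
position: [0.5499, -0.1169, 0.3913]
orientation: [[-0.97, 0.241, -0.003], [0.241, 0.97, 0.0], [0.003, -0.0, -1.0]]
wrist_force: [-0.3, 0.3, -5.0]
opening: 0.0277
t: 23.08
position: [0.5506, -0.118, 0.3938]
orientation: [[-0.97, 0.242, 0.001], [0.242, 0.97, -0.0], [-0.001, 0.0, -1.0]]
wrist_force: [-0.5, -0.1, -4.4]
opening: 0.0274
t 23.13 grasp [ 0.5508 -0.118   0.2309] delta mm [  0.7  -0.  100.3] F [ 0.375   0.8597 -4.3259] op 27.564680191941257 tiltvec [ 0.0015  0.     -1.    ] yaw 75.96989827647307
```

View pics/c3.png

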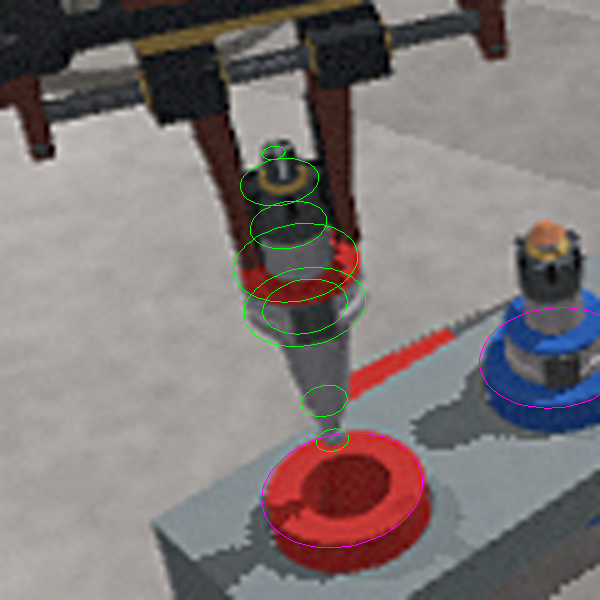

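The red holder hangs upright, tip (274,153) to stud (332,440), over the red mouth (343,489). Lowering.

```bash
python3 -m inch '[[0,0.5,0,4,0,0,0],[0,0.5,0,14,0,0,0],[0,0.5,0,26,0,0,0],[0,0.5,0,40,0,0,0],[0,0.5,0,54,0,0,0],[0,0.5,0,68,0,0,0],[0,0.5,0,80,0,0,0],[0,0.5,0,88,0,0,0]]'
python3 -m inch '[[0,0,0,1,0,0,0],[0,0,0,2,0,0,0],[0,0,0,4,0,0,0],[0,0,0,6,0,0,0],[0,0,0,7,0,0,0],[0,0,0,7,0,0,0]]'
python3 d.py 0 0.1306
```

```text
t: 23.8
position: [0.5492, -0.1176, 0.3029]
orientation: [[-0.97, 0.242, -0.003], [0.242, 0.97, 0.0], [0.003, -0.001, -1.0]]
wrist_force: [-0.0, -0.3, -5.1]
opening: 0.0277
t: 24.3
position: [0.5499, -0.1177, 0.2983]
orientation: [[-0.97, 0.242, 0.0], [0.242, 0.97, 0.0], [-0.0, 0.0, -1.0]]
wrist_force: [-0.0, 0.1, -5.2]
opening: 0.0276
t 24.30 grasp [ 0.5499 -0.1177  0.1353] delta mm [-0.4 -0.   4.7] F [-0.0097  0.1323 -5.1547] op 27.637915500115852 tiltvec [ 0.0003  0.0001 -1.    ] yaw 75.97237654019962
```

```bash
python3 -m inch '[[0,0,0,1,0,0,0],[0,0,0,2,0,0,0],[0,0,0,3,0,0,0],[0,0,0,4,0,0,0],[0,0,0,4.5,0,0,0],[0,0,0,5,0,0,0],[0,0,0,5,0,0,0]]'
```

```text
t: 24.88
position: [0.5499, -0.118, 0.2937]
orientation: [[-0.97, 0.243, 0.0], [0.243, 0.97, 0.0], [-0.0, 0.0, -1.0]]
wrist_force: [-3.1, 0.4, 1.8]
opening: 0.0273
```

The force swung from -5.2 N to +1.8 N, so it is seated. Release and go to the spare.

```bash
python3 -m inch '[[30,0,0,0,0,0,0],[35,0,0,0,0,0,0],[45,0,0,0,0,0,0],[60,0,0,0,0,0,0],[75,0,0,0,0,0,0],[87,0,0,0,0,0,0],[87,0,0,0,0,0,0],[87,0,0,0,0,0,0]]'
python3 -m inch '[[87,0,0,0,0,0,0],[87,0,0,-4,0,0,0],[87,0,0,-14,0,0,0],[87,0,0,-30,0,0,0],[87,0,0,-48,0,0,0],[87,0,0,-66,0,0,0],[87,0,0,-82,0,0,0],[87,0,0,-90,0,0,0]]'
python3 -m inch '[[87,11,26,0,0,0,0],[87,22,53,0,0,0,0],[87,34,80,0,0,0,0],[87,45,106,0,0,0,0],[87,56,133,0,0,0,0],[87,68,160,0,0,0,0],[87,80,190,0,0,0,0],[87,90,212,0,0,0,0]]'
python3 -m inch '[[87,0,0,0,0,0,0],[87,0,0,0,0,0,0],[87,0,0,0,0,0,0],[87,0,0,0,0,0,0]]'
python3 v.py pics/v3.png 0 1; python3 d.py 2 0.13
```

```text
t: 25.55
position: [0.5498, -0.1177, 0.2931]
orientation: [[-0.97, 0.242, -0.0], [0.242, 0.97, -0.0], [0.0, -0.0, -1.0]]
wrist_force: [0.0, 1.4, -0.4]
opening: 0.0715
t: 26.22
position: [0.5502, -0.1182, 0.386]
orientation: [[-0.97, 0.243, 0.004], [0.243, 0.97, -0.0], [-0.003, 0.001, -1.0]]
wrist_force: [0.4, -0.7, -0.4]
opening: 0.0871
t: 26.88
position: [0.5133, 0.1123, 0.3834]
orientation: [[-0.971, 0.241, 0.0], [0.241, 0.971, 0.001], [0.0, 0.001, -1.0]]
wrist_force: [-0.1, -0.1, -0.9]
opening: 0.087
t: 27.22
position: [0.5141, 0.1082, 0.3833]
orientation: [[-0.97, 0.245, 0.0], [0.245, 0.97, -0.0], [-0.0, -0.0, -1.0]]
wrist_force: [-0.1, 0.6, -1.1]
opening: 0.0869
t 27.27 grasp [0.5141 0.1081 0.2203] delta mm [ 0.4  1.1 90.3] F [ 1.1884 -0.4674  0.2928] op 87.25644633784785 tiltvec [ 0.0001 -0.0004 -1.    ] yaw 75.82794783280362
```

View pics/v3.png

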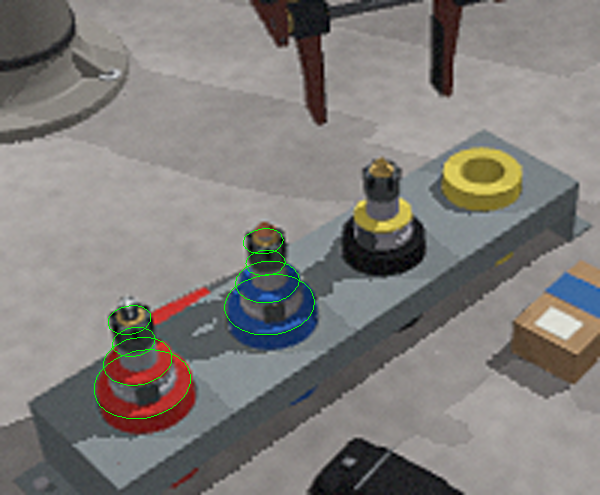

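Red (143,383) and blue (270,303) are home. Last: yellow from the spare (381,235) to the yellow pocket (482,172).

```bash
python3 -m inch '[[87,0,0.5,10,0,0,0],[87,0,0.5,24,0,0,0],[87,0,0.5,40,0,0,0],[80,0,0.5,56,0,0,0],[70,0,0.5,70,0,0,0],[60,0,0.5,80,0,0,0],[55,0,0.5,87,0,0,0],[50,0,0.5,90,0,0,0]]'
python3 -m inch '[[45,0,0,0,0,0,0],[40,0,0,0,0,0,0],[35,0,0,0,0,0,0],[30,0,0,0,0,0,0],[20,0,0,0,0,0,0],[10,0,0,0,0,0,0],[0,0,0,0,0,0,0],[0,0,0,0,0,0,0]]'
python3 -m inch '[[0,0,0,0,0,0,0],[0,0,0,0,0,0,0],[0,0,0,0,0,0,0],[0,0,0,0,0,0,0],[0,0,0,0,0,0,0],[0,0,0,0,0,0,0]]'
python3 d.py 2 0.13
```

```text
t: 27.93
position: [0.5138, 0.1098, 0.292]
orientation: [[-0.97, 0.243, -0.001], [0.243, 0.97, -0.001], [0.001, -0.001, -1.0]]
wrist_force: [0.5, 0.1, -0.2]
opening: 0.0569
t: 28.6
position: [0.5142, 0.1098, 0.2936]
orientation: [[-0.97, 0.243, 0.001], [0.243, 0.97, -0.0], [-0.001, 0.0, -1.0]]
wrist_force: [-1.1, -2.9, 5.5]
opening: 0.027
t: 29.1
position: [0.5142, 0.1098, 0.2936]
orientation: [[-0.97, 0.243, 0.001], [0.243, 0.97, -0.0], [-0.001, 0.0, -1.0]]
wrist_force: [-0.6, -2.8, 6.4]
opening: 0.0273
t 29.10 grasp [0.5143 0.1098 0.1306] delta mm [ 0.2 -0.6  0.6] F [-0.6197 -2.841   6.4389] op 27.310406937942673 tiltvec [ 0.0005 -0.     -1.    ] yaw 75.9493628192875
```

```bash
python3 -m inch '[[0,0,0,-4,0,0,0],[0,0,0,-12,0,0,0],[0,0,0,-24,0,0,0],[0,0,0,-38,0,0,0],[0,0,0,-54,0,0,0],[0,0,0,-72,0,0,0],[0,0,0,-90,0,0,0],[0,0,0,-100,0,0,0]]'
python3 -m inch '[[0,6,14,0,0,0,0],[0,12,28,0,0,0,0],[0,18,42,0,0,0,0],[0,24,56,0,0,0,0],[0,30,70,0,0,0,0],[0,36,84,0,0,0,0],[0,42,98,0,0,0,0],[0,45,105.5,0,0,0,0]]'
python3 -m inch '[[0,0,0,0,0,0,0],[0,0,0,0,0,0,0],[0,0,0,0,0,0,0],[0,0,0,0,0,0,0],[0,0,0,0,0,0,0],[0,0,0,0,0,0,0]]'
python3 chk.py pics/c4.png; python3 d.py 3 0.1306
```

```text
t: 29.77
position: [0.514, 0.1104, 0.3949]
orientation: [[-0.97, 0.242, 0.001], [0.242, 0.97, 0.001], [-0.001, 0.001, -1.0]]
wrist_force: [-0.0, 0.2, -4.8]
opening: 0.0271
t: 30.43
position: [0.495, 0.2256, 0.3927]
orientation: [[-0.971, 0.24, -0.001], [0.24, 0.971, 0.0], [0.001, 0.0, -1.0]]
wrist_force: [0.7, -0.5, -5.1]
opening: 0.0271
t: 30.93
position: [0.4961, 0.2228, 0.3932]
orientation: [[-0.97, 0.244, 0.0], [0.244, 0.97, -0.0], [-0.0, -0.0, -1.0]]
wrist_force: [0.2, 0.1, -5.0]
opening: 0.0275
t 30.98 grasp [0.4961 0.2229 0.2302] delta mm [ 0.2 -0.2 99.6] F [ 0.5253 -0.1421 -5.57  ] op 27.53568119047609 tiltvec [ 0.  0. -1.] yaw 75.92156665216866
```

View pics/c4.png

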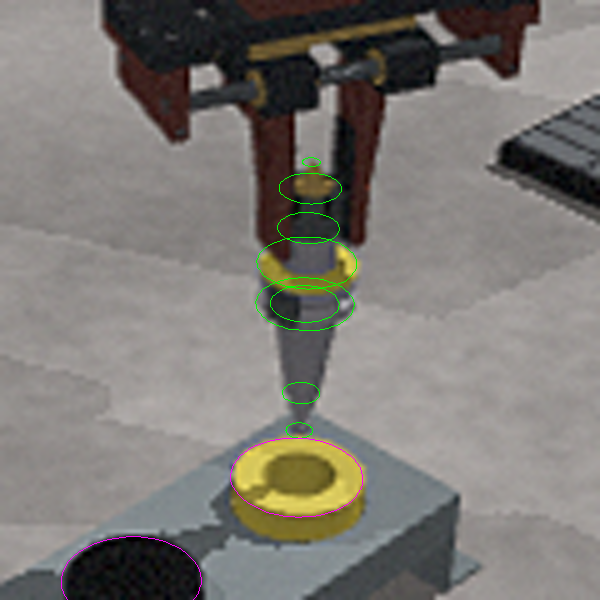

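The yellow holder hangs upright, tip (311,161) to stud (299,430), over the yellow mouth (297,478). Lowering.

```bash
python3 -m inch '[[0,0,0,4,0,0,0],[0,0,0,14,0,0,0],[0,0,0,26,0,0,0],[0,0,0,40,0,0,0],[0,0,0,54,0,0,0],[0,0,0,68,0,0,0],[0,0,0,80,0,0,0],[0,0,0,88,0,0,0]]'
python3 -m inch '[[0,0,0,1,0,0,0],[0,0,0,2,0,0,0],[0,0,0,4,0,0,0],[0,0,0,6,0,0,0],[0,0,0,7,0,0,0],[0,0,0,7,0,0,0]]'
python3 d.py 3 0.1306
```

```text
t: 31.65
position: [0.4954, 0.2233, 0.3032]
orientation: [[-0.97, 0.242, -0.002], [0.242, 0.97, -0.001], [0.001, -0.002, -1.0]]
wrist_force: [-0.6, 0.1, -5.2]
opening: 0.0274
t: 32.15
position: [0.496, 0.2235, 0.2983]
orientation: [[-0.97, 0.242, 0.0], [0.242, 0.97, 0.0], [-0.0, 0.0, -1.0]]
wrist_force: [0.2, -0.3, -4.8]
opening: 0.0273
t 32.15 grasp [0.496  0.2236 0.1353] delta mm [-0.  -0.8  4.7] F [ 0.1679 -0.3096 -4.7595] op 27.31648291236617 tiltvec [ 0.0003  0.0003 -1.    ] yaw 75.97908890205966
```

```bash
python3 -m inch '[[0,0,-0.5,1,0,0,0],[0,0,-0.5,2,0,0,0],[0,0,-0.5,3,0,0,0],[0,0,-0.5,4,0,0,0],[0,0,-0.5,4.5,0,0,0],[0,0,-0.5,5,0,0,0],[0,0,-0.5,5,0,0,0]]'
```

```text
t: 32.73
position: [0.4959, 0.2229, 0.2937]
orientation: [[-0.97, 0.243, -0.0], [0.243, 0.97, 0.0], [0.0, 0.0, -1.0]]
wrist_force: [-2.6, -1.7, 3.0]
opening: 0.0275
```

Seated. Release, rise, final look.

```bash
python3 -m inch '[[30,0,0,0,0,0,0],[35,0,0,0,0,0,0],[45,0,0,0,0,0,0],[60,0,0,0,0,0,0],[75,0,0,0,0,0,0],[87,0,0,0,0,0,0],[87,0,0,0,0,0,0],[87,0,0,0,0,0,0]]'
python3 -m inch '[[87,0,0,0,0,0,0],[87,0,0,-4,0,0,0],[87,0,0,-14,0,0,0],[87,0,0,-30,0,0,0],[87,0,0,-48,0,0,0],[87,0,0,-66,0,0,0],[87,0,0,-82,0,0,0],[87,0,0,-90,0,0,0]]'
python3 -m inch '[[87,0,0,-10,0,0,0],[87,0,0,-20,0,0,0],[87,0,0,-20,0,0,0],[87,0,0,-20,0,0,0]]'
python3 v.py pics/v4.png 0 1 3
```

```text
t: 33.4
position: [0.4958, 0.223, 0.2931]
orientation: [[-0.97, 0.242, -0.0], [0.242, 0.97, -0.0], [0.0, -0.0, -1.0]]
wrist_force: [0.4, 0.2, 0.0]
opening: 0.0716
t: 34.07
position: [0.4964, 0.2229, 0.386]
orientation: [[-0.97, 0.243, 0.003], [0.243, 0.97, 0.002], [-0.002, 0.003, -1.0]]
wrist_force: [0.4, -0.1, 0.2]
opening: 0.0874
t: 34.4
position: [0.4958, 0.223, 0.4033]
orientation: [[-0.97, 0.242, 0.0], [0.242, 0.97, 0.0], [-0.0, 0.0, -1.0]]
wrist_force: [-0.9, 0.3, -0.8]
opening: 0.0867
```

View pics/v4.png

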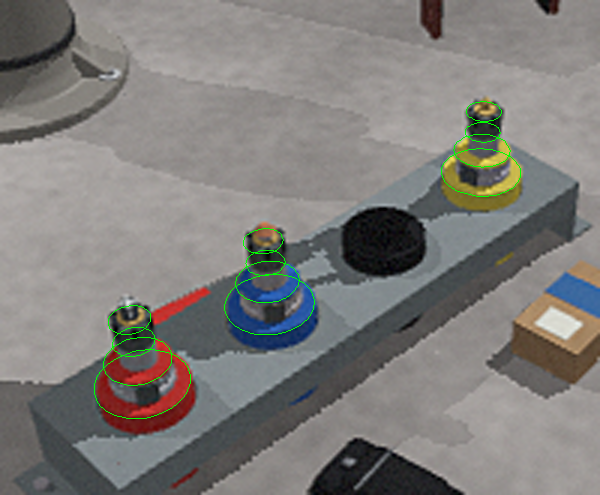

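Red (143,383), blue (270,303) and yellow (482,172) all stand home in their own colours. The spare (383,240) is empty and the bystanders are in place.

```bash
python3 -c "
from plant import env
print(env.close_job())"
```

```text
the job is handed in; nothing more can be done
None
```

All three holders are in the pockets that match their rings, released, and the job is handed in at about 34.5 s of the 88 s. The order was yellow to the spare, blue to its pocket, red to its pocket, then yellow from the spare to its pocket.

- **Seating:** at each set-down I lowered until the wrist force turned from about -5 N to between +2 and +6 N, with the grasp point about 130–131 mm above the bench. That puts the flange on the rim.
- **Last picture:** the outlines of a fully home, upright holder sit on all three to within about 2 mm. The spare is empty, the fingers are well clear, and the carton and the mouse (partly in the crop) look unmoved. Only the spanner's handle showed, also where it was.
- **Not checked:** I measured no tilt angles or bystander shifts, and used only the scene camera after the start, as the arm blocked the top view when I tried it. No check failed or disagreed, and the hand-in gave no verdict.

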